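# Hook and stack a ware tray on the loaded tote

## Task

Stack the ware tray that has two tongues, with its cups standing in it, on top of the heavy tote so that its tongues are under the tote's two overhanging lips, its other end is between the corner upstands and it sits fully down and level on the rim (it only goes in tilted, tongue end first). Do not slam or force it, keep the cups upright in the tray, let go at the end, and leave the plain tray and everything else on the table alone.

Things in the scene. Friction and masses are not known exactly. Their poses are not given: they have to be found in the camera images.
- tray_handle (a point): Centre of the handle bar of the tray to stack: grey open tray 130 (x) by 150 (y) mm, walls 36 high, 4 thick, 0.3 to 0.5 kg with its cups. The bar runs along y over the tray's middle, 100 long, 18 wide, 16 high, its centre 78 above the tray's underside; below it only two posts, 42 either side of centre. Axes: x away from the tongues, y along the bar, z up.
- tray_tongues (a point): Midway between that tray's two flat tongues, 72 mm to -x of the handle centre and 75 below it, same axes. The tongues stick out 14 mm from the bottom of the outer -x wall (x = -65 to -79 from the handle), 26 wide, 6 thick, centred 50 either side (y); undersides level with the tray's underside.
- tote_seat (a point): Centre of the rim plane, 70 mm over the table, of the grey tote, 130 (x) by 150 (y), filled with bowls and immovable. The seated tray's underside rests on this plane, axes along the tote's: handle centre 78 straight above this point, play 2 mm in x and y. Axes: x from the hooked brackets to the corner upstands, z up.
- tote_hooks (a point): Midway between the tote's two hooked brackets, on the edges of the lips: 71 mm to -x of tote_seat, 10 above it. Each bracket is centred 50 mm either side (y): a lip 36 wide, 6 thick, overhangs towards +x from an upright whose inner face is 10 to -x of this point; outer cheeks stand at y = +66 and -66. Open to 20 mm under the rim. The tongues end up beneath the lips.
- tote_upstands (a point): Midway between the L-shaped upstands on the tote's two +x corners: 67 mm to +x of tote_seat, 18 above it, level with their tops. Inner faces at this x and at y = +77 and -77, legs 36 long, top 8 mm flared outward. A level tray catches on lips or upstands; tilted about 12 degrees, tongue end low, 12 mm towards +x, it passes the lips and then slides to -x under them.
- cup_a_center (a point): Centre (half-way up) of an unglazed cup standing loose in the tray to be stacked: diameter 38, height 36 mm, 50 g.
- cup_b_center (a point): A second such cup in the same tray.
- plain_tray_handle (a point): Handle centre of a tray like the other but without tongues, holding one cup; to be left alone.
- cup_c_center (a point): Centre of the cup in the plain tray, to be left alone.
- jar_a_mid (a point): Bystander: clear jar, diameter 60, height 85 mm.
- jar_b_mid (a point): Bystander: white jar, diameter 52, height 75 mm.
- bud_vase_mid (a point): Bystander: terracotta bud vase, widest 68, height 100 mm.
- kiln_post_mid (a point): Bystander: pale kiln post, diameter 40, height 60 mm.
- wood_rib_mid (a point): Bystander: flat wooden rib 45 x 100 x 12 mm.
- brush_grip (a point): Bystander: grip of a brush lying on the table beyond the trays.

How it is judged:
By the outcome, as a careful person would: the job done as asked, in the order asked, and still so for the second after the job is handed in, with the robot touching nothing.
It also fails if it takes over 45 s, if anything falls off the work surface, if the arm or the gripper's body presses on something with over 40 N, if the wrist force passes 120 N, or if a joint passes its speed limit or range.

## Robot

A 7-joint arm with a two-finger parallel gripper is mounted at the origin on the work surface. World frame = base frame: x ahead of the robot, y to its left, z up, the work surface at z = 0. Lengths are in m, angles in rad, forces in N, time in s.
With the tool pointing down it reaches from about 0.425 to 0.925 m from the base axis. Payload 6.8 kg.
Tool frame: the origin (TCP) lies midway between the tips of the shut fingers; the grasp point (between the pads) lies r.tcp_to_grasp behind it (r.tcp_to_grasp is the distance from the TCP to the grasp point, in m); x points along the fingers, y is the direction in which the jaws open and shut, and the axes are right-handed (so a half turn about x gives the same grasp; the last joint's range is limited). The gripper opens to 85 mm and grips with 20 to 120 N. Pads are 22 mm wide; open, the fingers measure 114 mm over their backs; the gripper's body (76 mm by 85 mm) begins 54 mm behind the grasp point. The pads swing forward as they close: fully open they stand 13 mm farther back than shut.
Start: joints at [-1.299, 0.477, 0.022, 1.555, -0.011, 1.109, -0.083], TCP at [0.25, 0.627, 0.231] pointing down, gripper open.
Joint ranges: [-2.96, 2.96], [-0.34, 2.1], [-1.41, 1.46], [0.24, 2.44], [-1.37, 4.51], [0.17, 1.92], [-2.96, 2.96]. Speed limits (rad/s): [2.39, 2.39, 3.14, 3.14, 3.14, 3.14, 3.14].

## Interface

Orientations are given as a rotation vector (axis times angle).
In Python, from bench import r, grab_frame, search_frame, cut_out, pinpoint gives the robot as it stands. The module is installed in compiled form; this text tells all that it offers.
- The arm moves only by the tool apply_moves, never from a script. Its argument "commands" is a list of rows, each a list of 7 numbers: the finger opening in mm, from 0 to 85.4, then the shift along the tool's x, y, z in mm, then the turn, a rotation vector about the tool's x, y, z in rad. A call has 1 to 20 rows; each row is the pose to reach, as a shift and turn from the pose commanded when the call began, along the tool's axes at that moment; what a row does not reach only later rows make up. A row lasts 1/10 s, in which the tool goes at most 50 mm and 8.59 degrees, less where a joint would pass 70% of its speed; a pose out of reach is approached as far as the arm can. A call with a gripper value outside its range is refused whole. The fingers move at their own pace and stop on an object; "force" is the grip in N (left out, the last holds). Time passes only in rows, so rows that repeat a pose let the fingers close. It gives the time, the measured TCP pose, the force and the opening at its end, in the units of the state.
- r.get_obs(): the state, without advancing time (a new reading comes with each control period).
- grab_frame(name): name is "scene" or "top" or "wrist"; returns a dict with "pixels" (480x640x3 uint8, red, green, blue), "mtx" (3x3 intrinsics, pixels), "distortion" ([k1, k2, p1, p2, k3] as OpenCV has them; the pictures are not rectified), "position" and "rotation" of the camera in the world; the wrist camera has in their place "T_tool_cam" (4x4, takes a point from camera to tool coordinates, whose origin is the TCP and whose axes are the tool frame's). Camera axes: x right, y down, z forward; pixel columns grow to the right and rows downward; lengths in m; the calibration is good to about 2 mm. A picture is of the moment at which its call begins: read the wrist's pose just before it. There is no depth.
- r.hand_in(): hands the job in, once; it reports no verdict.
Trained networks look in the newest picture that a camera, given by its name, has taken for a name from the list of things; names that differ only in an ending like _2 or _b are one class to them, and where a whole thing is asked for, a point or a joint stands for the part that bears it (a point fixed in the world has none). Each returns a list of dicts, best first, with "confidence" (0 to 1); they miss things now and then, are a little off and sometimes report something else, mostly with a low value. They report only what shows in the picture. A call takes as long as a camera call.
- search_frame(label, camera): "point" ([column, row] as shares, 0 to 1, of the picture: columns of its width, rows of its height, amid what is visible of it).
- cut_out(label, camera): "pixels" (480x640 bool, what is visible of it) and "point" ([column, row] as shares, 0 to 1, of the picture: columns of its width, rows of its height, amid what is visible of it).
- pinpoint(label, camera): "point" ([column, row] as shares, 0 to 1, of the picture: columns of its width, rows of its height: a listed point, or the origin of a listed thing).
The state is a dict: "clock": time; "joints": joint angles; "qvel": joint speeds; "tau": joint torques, N m; "tcp_pos": TCP position; "orientation": TCP orientation; "contact_force": force on the tool from outside, world axes, zero at the start; "moment": the same for the moment, N m; "grip_width": finger opening in m.
Only numpy, scipy, OpenCV 4.12 (cv2) and the standard library are available. Lean on these libraries where they do the work, as an engineer would, in place of code of your own. Each camera call takes 0.05 s, during which the arm holds its last target.

## Working session

There is one attempt and no reset: what is moved stays moved. The work goes in short steps, Python scripts to look and compute and a tool call to move; the robot and the scene stay as the last step left them, time stands still between calls to the robot, and variables do not carry over. Pictures are saved under pics/ and viewed, and the job is handed in when it is done.

Besides the shell and the picture viewer there is one more tool, called after "Request:" as name(argument=value, ...), one argument or row to a line, values as JSON. apply_moves: Moves the arm, as the interface text tells. Its arguments: {"type":"object","properties":{"commands":{"type":"array"},"force":{"type":"number"}},"required":["commands"]}

```bash
mkdir -p pics; cat > h.py <<'E'
import numpy as np, cv2
from scipy.spatial.transform import Rotation as R
from bench import r, grab_frame, search_frame, cut_out, pinpoint
def cam(name):
    o=r.get_obs(); f=grab_frame(name)
    if name=="wrist":
        T=np.eye(4);T[:3,:3]=R.from_rotvec(o["orientation"]).as_matrix();T[:3,3]=o["tcp_pos"]
        W=T@np.array(f["T_tool_cam"]); f["P"]=W[:3,3]; f["M"]=W[:3,:3]
    else:
        f["P"]=np.array(f["position"]); M=np.array(f["rotation"]); f["M"]=M if M.shape==(3,3) else R.from_rotvec(M).as_matrix()
    return f
def ray(f,pt):
    px=np.array(pt)*[640,480]
    u=cv2.undistortPoints(px.reshape(1,1,2).astype(float),np.array(f["mtx"]),np.array(f["distortion"]))[0,0]
    d=f["M"]@np.array([u[0],u[1],1]); return f["P"],d/np.linalg.norm(d)
def atz(f,pt,z):
    p,d=ray(f,pt); return p+d*(z-p[2])/d[2]
def tri(rs):
    A=sum(np.eye(3)-np.outer(d,d) for p,d in rs); b=sum((np.eye(3)-np.outer(d,d))@p for p,d in rs)
    return np.linalg.solve(A,b)
def proj(f,X):
    rv,_=cv2.Rodrigues(f["M"].T); t=-f["M"].T@f["P"]
    return cv2.projectPoints(np.array(X,float).reshape(-1,1,3),rv,t,np.array(f["mtx"]),np.array(f["distortion"]))[0][:,0]
def save(f,n): cv2.imwrite("pics/"+n,cv2.cvtColor(f["pixels"],cv2.COLOR_RGB2BGR))
E
cat > a.py <<'E'
from h import *
np.set_printoptions(precision=4,suppress=True)
print(r.get_obs(), r.tcp_to_grasp)
Z=dict(tray_handle=.078,tray_tongues=.003,tote_seat=.07,tote_hooks=.08,tote_upstands=.088,cup_a_center=.022,plain_tray_handle=.078,jar_a_mid=.042,jar_b_mid=.037,bud_vase_mid=.05,kiln_post_mid=.03,wood_rib_mid=.006)
F={}
for c in("scene","top"):
    F[c]=cam(c); save(F[c],c+"0.png"); print(c,F[c]["P"])
    for k,z in Z.items():
        for q in pinpoint(k,c)[:3]: print(c,k,np.round(q["confidence"],2),np.array(q["point"])*[640,480],atz(F[c],q["point"],z))
E
python3 a.py
```

```text
{'clock': 0.0, 'joints': array([-1.2991,  0.4778,  0.0224,  1.5564, -0.0115,  1.1093, -0.0831]), 'qvel': array([ 0.0012,  0.0018,  0.001 ,  0.0015,  0.0004,  0.    , -0.001 ]), 'tau': array([ -0.0016, -59.6437,   1.6065, -28.1204,   0.0123,   0.0092,
         0.    ]), 'tcp_pos': array([0.2501, 0.6264, 0.2303]), 'orientation': array([ 0.2966,  1.5504, -0.2994]), 'contact_force': array([0.6802, 0.5359, 0.8888]), 'moment': array([ 0.0533,  0.0125, -0.0283]), 'grip_width': 0.08529194590299514} 0.0187
scene [0.9273 0.4993 0.9468]
scene tray_handle 0.86 [283.904 145.2  ] [ 0.4857 -0.3087  0.078 ]
scene tray_tongues 0.85 [312.128 155.424] [ 0.4085 -0.3027  0.003 ]
scene tote_seat 0.56 [343.296 247.008] [0.5463 0.0166 0.07  ]
scene tote_hooks 0.8 [371.392 229.584] [0.4747 0.0208 0.08  ]
scene tote_hooks 0.67 [466.496 332.88 ] [0.4813 0.3134 0.08  ]
scene tote_upstands 0.91 [319.168 260.496] [0.6138 0.0246 0.088 ]
scene cup_a_center 0.65 [295.488 160.32 ] [ 0.4631 -0.2971  0.022 ]
scene plain_tray_handle 0.73 [467.584 333.12 ] [0.479  0.3145 0.078 ]
scene jar_a_mid 0.9 [287.168 317.424] [0.7
[... 374 characters left out ...]
 ]
top tray_tongues 0.85 [461.12  312.912] [ 0.4127 -0.3149  0.003 ]
top tote_seat 0.64 [314.624 247.584] [0.5462 0.0175 0.07  ]
top tote_hooks 0.92 [314.304 277.104] [0.4806 0.0167 0.08  ]
top tote_upstands 0.86 [309.824 213.6  ] [0.6174 0.0287 0.088 ]
top cup_a_center 0.73 [450.624 293.088] [ 0.4556 -0.2873  0.022 ]
top plain_tray_handle 0.79 [171.968 275.52 ] [0.4793 0.3234 0.078 ]
top jar_a_mid 0.7 [293.376 169.584] [0.7336 0.0706 0.042 ]
top jar_b_mid 0.74 [369.92  171.696] [ 0.7324 -0.1062  0.037 ]
top bud_vase_mid 0.59 [235.52 176.4 ] [0.7131 0.2024 0.05  ]
top kiln_post_mid 0.72 [420.416 190.896] [ 0.69   -0.2234  0.03  ]
top wood_rib_mid 0.98 [182.592 212.112] [0.6388 0.3331 0.006 ]
```

View pics/scene0.png

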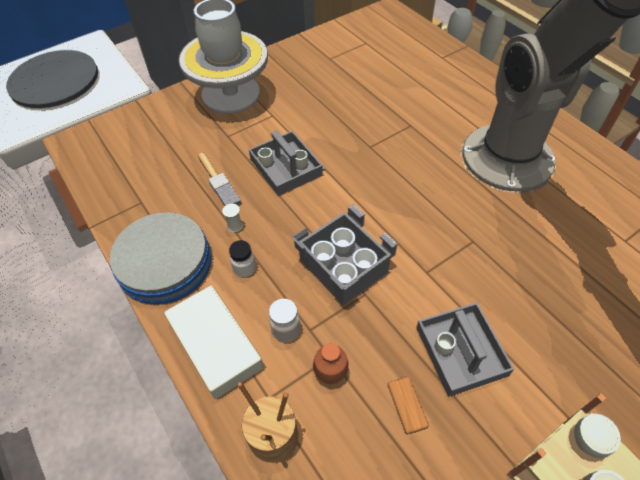

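View pics/top0.png

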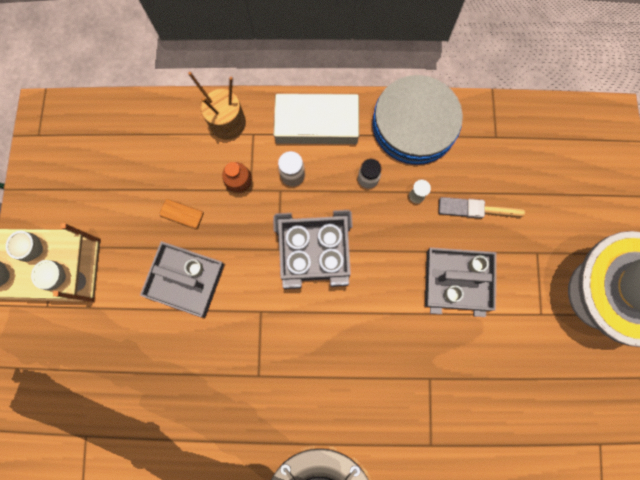

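The tongued tray is at top (461,283), with its tongues toward the robot at (437,311) and (480,313). The tote with four bowls is at (314,248), the plain tray at (183,280). I'll triangulate and plan a wrist look.

```bash
cat > b.py <<'E'
from h import *
np.set_printoptions(precision=4,suppress=True)
o=r.get_obs(); M=R.from_rotvec(o["orientation"]).as_matrix(); print(M)
f=cam("wrist"); save(f,"w0.png"); print(np.array(f["T_tool_cam"]),f["mtx"])
E
cat >> h.py <<'E'
def plan(pos,yaw,tilt,sgn=1,base=None,wid=None,steps=None):
    """tray-frame: x axis at yaw; tool x down, tool y = sgn*tray x; tilt>0 lowers -x end. pos = TCP world"""
    c,s=np.cos(yaw),np.sin(yaw); Rz=R.from_euler('z',yaw); Rt=Rz*R.from_euler('y',-tilt)
    tx=Rt.apply([1,0,0]); tz=Rt.apply([0,0,1]); X=-tz; Y=sgn*tx; Z=np.cross(X,Y)
    T=np.c_[X,Y,Z]
    if base is None:
        o=r.get_obs(); base=(o["tcp_pos"],R.from_rotvec(o["orientation"]).as_matrix())
    return np.round(base[1].T@(np.array(pos)-base[0])*1000,1), np.round(R.from_matrix(base[1].T@T).as_rotvec(),4), T
E
python3 b.py
```

```text
[[ 0.      0.3707  0.9287]
 [ 0.      0.9287 -0.3707]
 [-1.      0.      0.    ]]
[[ 0.0008 -0.3169  0.9485 -0.142 ]
 [ 1.      0.0012 -0.0004  0.0004]
 [-0.001   0.9485  0.3169 -0.0819]
 [ 0.      0.      0.      1.    ]] [[389.3328   0.     324.9227]
 [  0.     389.3328 238.2898]
 [  0.       0.       1.    ]]
```

```bash
python3 - <<'E'
from h import *
np.set_printoptions(precision=4,suppress=True)
for s in(1,-1): print(plan([.44,-.31,.30],0,0,s)[:2])
E
```

```text
(array([ -68.7, -799.8,  523.6]), array([ 1.191, -0.   ,  0.   ]))
(array([ -68.7, -799.8,  523.6]), array([-1.9506, -0.    , -0.    ]))
```

View pics/w0.png

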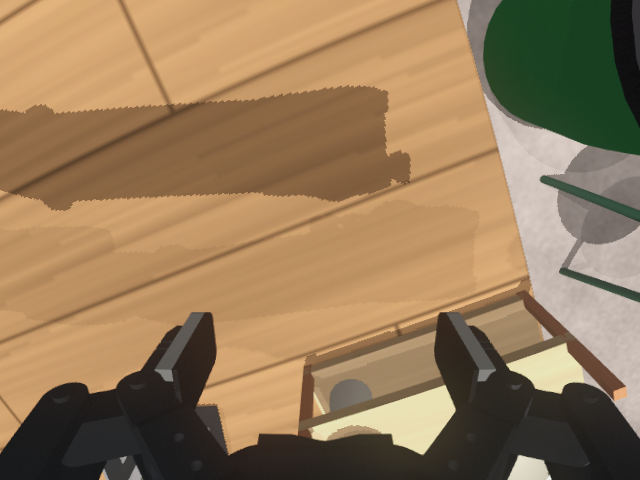

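```bash
python3 - <<'E'
from h import *
np.set_printoptions(precision=4,suppress=True)
print(plan([.546,.03,.27],0,0)[:2])
E
```

```text
(array([ -38.7, -444.7,  496. ]), array([ 1.191, -0.   ,  0.   ]))
```

Request:
apply_moves(
  commands=[
    [85,-39,-445,496,1.191,0,0],
    [85,-39,-445,496,1.191,0,0],
    [85,-39,-445,496,1.191,0,0],
    [85,-39,-445,496,1.191,0,0],
    [85,-39,-445,496,1.191,0,0],
    [85,-39,-445,496,1.191,0,0],
    [85,-39,-445,496,1.191,0,0],
    [85,-39,-445,496,1.191,0,0],
    [85,-39,-445,496,1.191,0,0],
    [85,-39,-445,496,1.191,0,0],
    [85,-39,-445,496,1.191,0,0],
    [85,-39,-445,496,1.191,0,0],
    [85,-39,-445,496,1.191,0,0],
    [85,-39,-445,496,1.191,0,0],
    [85,-39,-445,496,1.191,0,0],
    [85,-39,-445,496,1.191,0,0],
    [85,-39,-445,496,1.191,0,0],
  ],
)

```text
clock: 3.05
tcp_pos: [0.5454, 0.0315, 0.2701]
orientation: [1.208, 1.211, -1.208]
contact_force: [-0.5, 0.5, -0.2]
grip_width: 0.0849
```

```bash
cat > t.py <<'E'
from h import *
np.set_printoptions(precision=4,suppress=True)
o=r.get_obs(); print(o["clock"],o["tcp_pos"],o["joints"])
f=cam("wrist"); save(f,"w_tote.png")
for k,z in dict(tote_seat=.07,tote_hooks=.08,tote_upstands=.088).items():
    for q in pinpoint(k,"wrist")[:2]: print(k,np.round(q["confidence"],2),np.array(q["point"])*[640,480],atz(f,q["point"],z))
print(plan([.475,-.30,.27],0,0)[:2])
E
python3 t.py
```

```text
3.05 [0.5454 0.0315 0.2701] [-0.6302  0.2457  0.5532  1.848  -0.1457  1.0883 -0.0201]
tote_seat 0.83 [329.408 215.808] [0.5492 0.0206 0.07  ]
tote_hooks 0.65 [252.096 224.4  ] [0.4802 0.0152 0.08  ]
tote_upstands 0.82 [405.12  216.288] [0.6145 0.0253 0.088 ]
(array([  0.1, -71.3, 330.8]), array([ 0.002 , -0.0004,  0.0002]))
```

View pics/w_tote.png

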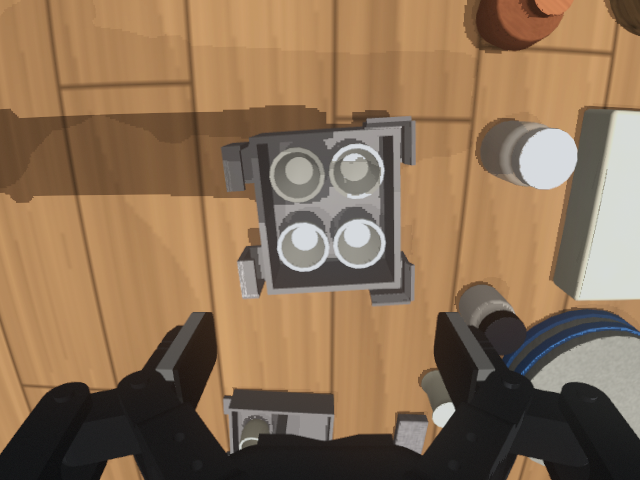

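Tote in the wrist view: rim corners near (257,137), (400,130), (408,290), (265,292), rotated a few degrees. I'll refine with a model overlay.

```bash
cat > ov.py <<'E'
from h import *
import sys
def toteov(f,x,y,yaw,crop,out,sc):
    im=cv2.cvtColor(f["pixels"],cv2.COLOR_RGB2BGR)
    u0,v0,u1,v1=crop; im=cv2.resize(im[v0:v1,u0:u1],None,fx=sc,fy=sc,interpolation=cv2.INTER_CUBIC)
    def P(X):
        X=np.array(X,float); c,s=np.cos(yaw),np.sin(yaw)
        W=np.c_[x+c*X[:,0]-s*X[:,1],y+s*X[:,0]+c*X[:,1],.07+X[:,2]]
        return ((proj(f,W)-[u0,v0]+.5)*sc).astype(int)
    def pl(X,col,cl=False): cv2.polylines(im,[P(X)],cl,col,1,cv2.LINE_AA)
    pl([(-65,-75,0),(65,-75,0),(65,75,0),(-65,75,0)] and np.array([(-65,-75,0),(65,-75,0),(65,75,0),(-65,75,0)])/1e3,(0,0,255),True)
    for s in(1,-1):
        pl(np.array([(-71,s*32,13),(-71,s*68,13)])/1e3,(0,255,0))
        pl(np.array([(67,s*(77-36),18),(67,s*77,18),(67-36,s*77,18)])/1e3,(255,255,0))
    cv2.imwrite("pics/"+out,im)
E
cat > t2.py <<'E'
from ov import *
a=[float(v) for v in sys.argv[1:4]]
toteov(cam("wrist"),a[0],a[1],np.radians(a[2]),(210,90,440,320),sys.argv[4],2.6)
E
python3 t2.py .5475 .0195 3.5 ov1.png
```

```text
(no output)
```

View pics/ov1.png

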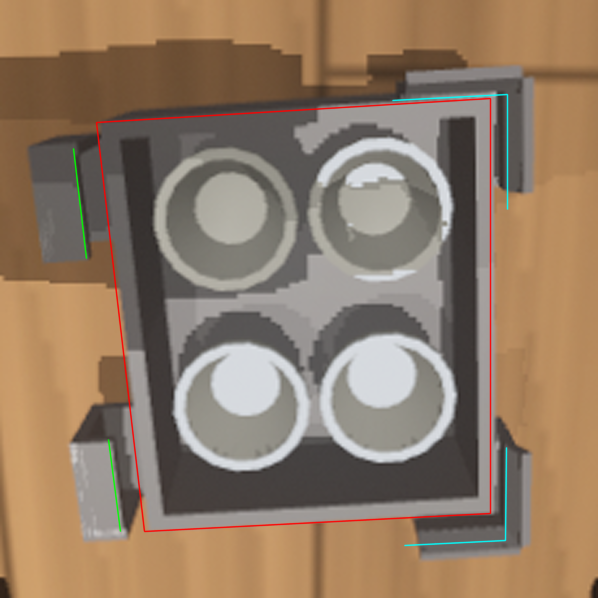

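Overlay fits within about 1 mm: tote (0.5478, 0.0197), yaw 3.5°. On to the tray.

Request:
apply_moves(
  commands=[
    [85,0,-71,331,0,0,0],
    [85,0,-71,331,0,0,0],
    [85,0,-71,331,0,0,0],
    [85,0,-71,331,0,0,0],
    [85,0,-71,331,0,0,0],
    [85,0,-71,331,0,0,0],
    [85,0,-71,331,0,0,0],
    [85,0,-71,331,0,0,0],
    [85,0,-71,331,0,0,0],
  ],
)

```text
clock: 4.2
tcp_pos: [0.4746, -0.3017, 0.2702]
orientation: [1.211, 1.208, -1.211]
contact_force: [0.4, 1.3, 0.1]
grip_width: 0.0844
```

```bash
cat > y.py <<'E'
from h import *
np.set_printoptions(precision=4,suppress=True)
o=r.get_obs(); print(o["clock"],o["tcp_pos"],o["joints"],o["contact_force"])
f=cam("wrist"); save(f,"w_tray.png")
for k,z in dict(tray_handle=.078,tray_tongues=.003,cup_a_center=.022).items():
    for q in pinpoint(k,"wrist")[:2]: print(k,np.round(q["confidence"],2),np.array(q["point"])*[640,480],atz(f,q["point"],z))
E
python3 y.py
```

```text
4.2 [ 0.4746 -0.3017  0.2702] [-0.1142  0.3002  0.7123  1.8192 -0.2184  1.1022  0.6736] [0.3516 1.2803 0.1066]
tray_handle 0.56 [337.792 210.72 ] [ 0.4857 -0.3059  0.078 ]
tray_handle 0.19 [267.392 188.688] [ 0.4243 -0.286   0.078 ]
tray_tongues 0.58 [268.032 190.704] [ 0.4136 -0.3031  0.003 ]
tray_tongues 0.32 [476.032 284.784] [ 0.6511 -0.4143  0.003 ]
cup_a_center 0.8 [303.424 183.312] [ 0.4526 -0.2917  0.022 ]
```

View pics/w_tray.png

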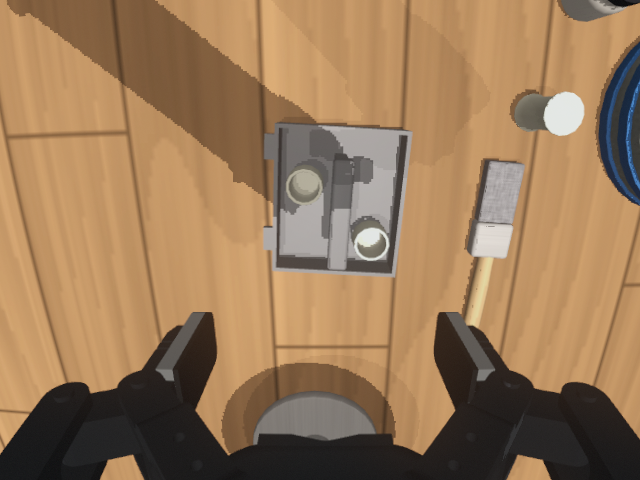

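The tray shows its bar from (343,155) to (338,270), tongues at (270,145) and (269,238), cups at (304,184) and (371,240). Overlay fit next.

```bash
cat > t3.py <<'E'
from h import *
import sys
def trayov(f,x,y,z,yaw,tilt,crop,out,sc):
    im=cv2.cvtColor(f["pixels"],cv2.COLOR_RGB2BGR)
    u0,v0,u1,v1=crop; im=cv2.resize(im[v0:v1,u0:u1],None,fx=sc,fy=sc,interpolation=cv2.INTER_CUBIC)
    Rt=R.from_euler('z',yaw)*R.from_euler('y',-tilt)
    def pl(X,col,cl=True):
        W=Rt.apply(np.array(X,float)/1e3)+[x,y,z]
        cv2.polylines(im,[((proj(f,W)-[u0,v0]+.5)*sc).astype(int)],cl,col,1,cv2.LINE_AA)
    pl([(-65,-75,-42),(65,-75,-42),(65,75,-42),(-65,75,-42)],(0,0,255))
    pl([(-65,-75,-78),(65,-75,-78),(65,75,-78),(-65,75,-78)],(255,0,255))
    pl([(-9,-50,8),(9,-50,8),(9,50,8),(-9,50,8)],(0,255,255))
    for s in(1,-1): pl([(-65,s*37,-72),(-79,s*37,-72),(-79,s*63,-72),(-65,s*63,-72)],(0,255,0))
    cv2.imwrite("pics/"+out,im)
if __name__=="__main__":
    a=[float(v) for v in sys.argv[1:4]]
    trayov(cam("wrist"),a[0],a[1],.078,np.radians(a[2]),0,(240,90,440,290),sys.argv[4],3)
E
python3 t3.py .4825 -.3045 -2 ov2.png
```

```text
(no output)
```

View pics/ov2.png

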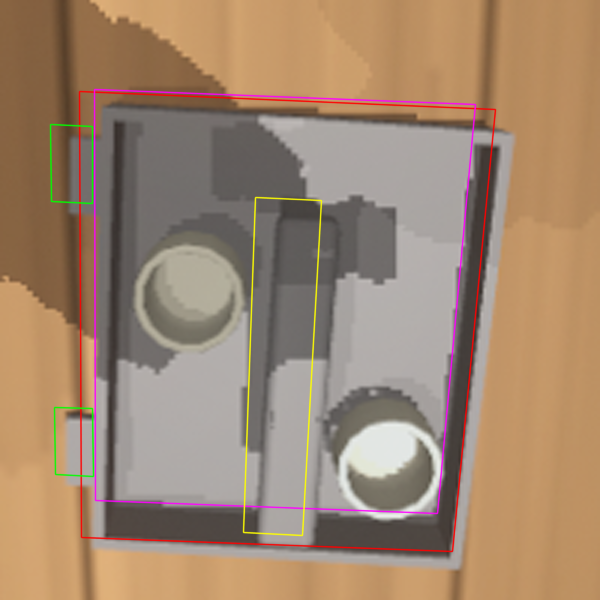

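```bash
python3 t3.py .4883 -.3085 -3 ov3.png
```

```text
(no output)
```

View pics/ov3.png

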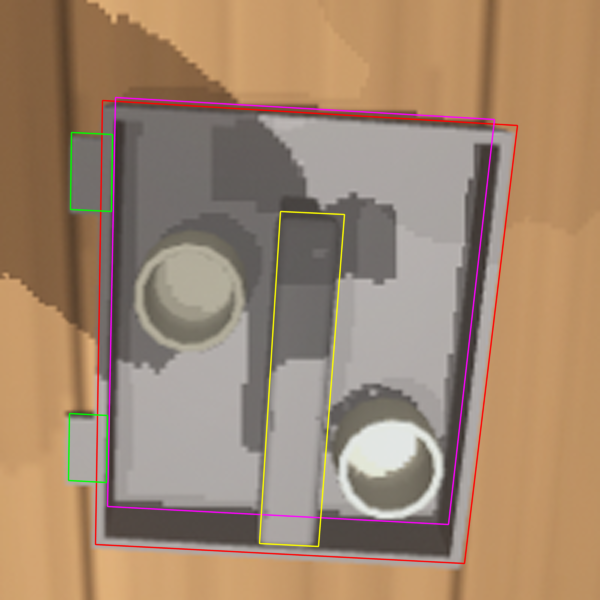

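```bash
python3 - <<'E'
from h import *
for z in(.15,.057): print(plan([.487,-.3095,z],np.radians(-3),0)[:2])
E
```

```text
(array([120.2,  11.4,   9.7]), array([ 0.0549, -0.0005, -0.0001]))
(array([213.2,  11.4,   9.7]), array([ 0.0549, -0.0005, -0.0001]))
```

Request:
apply_moves(
  commands=[
    [85,60,11,9,0.055,0,0],
    [85,100,11,9,0.055,0,0],
    [85,120,11,9,0.055,0,0],
    [85,120,11,9,0.055,0,0],
    [85,120,11,9,0.055,0,0],
  ],
)

```text
clock: 5.0
tcp_pos: [0.4864, -0.3102, 0.1509]
orientation: [1.249, 1.183, -1.249]
contact_force: [0.4, -0.2, -0.1]
grip_width: 0.085
```

```bash
python3 - <<'E'
from h import *
f=cam("wrist");save(f,"w_pre.png")
o=r.get_obs();print(o["clock"],o["tcp_pos"],o["qvel"])
print(plan([.487,-.3095,.057],np.radians(-3),0)[:2])
from t3 import trayov
trayov(f,.487,-.3095,.078,np.radians(-3),0,(200,0,500,300),"ov4.png",2)
E
```

```text
5.05 [ 0.4869068  -0.31068888  0.15182684] [ 0.00031513 -0.01666875  0.00730887 -0.00733141 -0.0025803  -0.00165855
  0.00235585]
(array([94.8, -0.2, -1.3]), array([-0.0023,  0.0009, -0.0021]))
```

View pics/ov4.png

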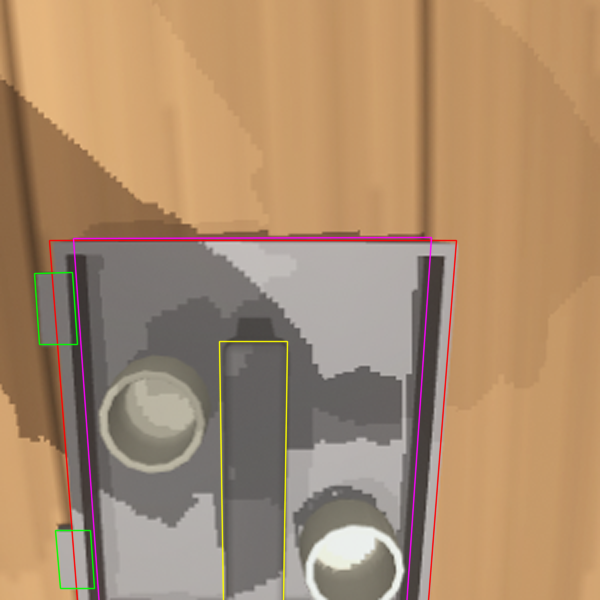

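Request:
apply_moves(
  commands=[
    [85,40,0,-1,0,0,0],
    [85,70,0,-1,0,0,0],
    [85,88,0,-1,0,0,0],
    [85,95,0,-1,0,0,0],
    [85,95,0,-1,0,0,0],
    [60,95,0,-1,0,0,0],
    [40,95,0,-1,0,0,0],
    [28,95,0,-1,0,0,0],
    [20,95,0,-1,0,0,0],
    [10,95,0,-1,0,0,0],
    [10,95,0,-1,0,0,0],
    [10,95,0,-1,0,0,0],
    [10,95,0,-1,0,0,0],
  ],
  force=60,
)

```text
clock: 6.35
tcp_pos: [0.4866, -0.3095, 0.056]
orientation: [1.25, 1.182, -1.249]
contact_force: [0.5, 0.6, 7.0]
grip_width: 0.0172
```

```bash
python3 - <<'E'
from h import *
f=cam("wrist");save(f,"w_grip.png")
o=r.get_obs();print(o["clock"],o["tcp_pos"],o["contact_force"],o["grip_width"])
print(R.from_rotvec(o["orientation"]).as_matrix())
E
```

```text
6.4 [ 0.48655514 -0.30942889  0.05591224] [-0.22881486  0.47510312  6.54244149] 0.016875243301436367
[[ 1.19125188e-03  9.98489160e-01 -5.49361381e-02]
 [-1.54409055e-04 -5.49359928e-02 -9.98489866e-01]
 [-9.99999279e-01  1.19793557e-03  8.87331631e-05]]
```

View pics/w_grip.png

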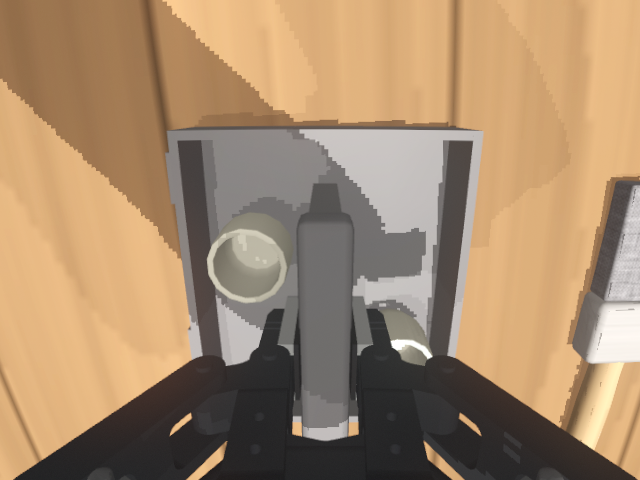

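Request:
apply_moves(
  commands=[
    [10,-3,0,0,0,0,0],
    [10,-8,0,0,0,0,0],
    [10,-18,0,0,0,0,0],
    [10,-34,0,0,0,0,0],
    [10,-54,0,0,0,0,0],
    [10,-76,0,0,0,0,0],
    [10,-98,0,0,0,0,0],
    [10,-120,0,0,0,0,0],
    [10,-138,0,0,0,0,0],
    [10,-150,0,0,0,0,0],
    [10,-157,0,0,0,0,0],
    [10,-160,0,0,0,0,0],
    [10,-160,0,0,0,0,0],
    [10,-160,0,0,0,0,0],
  ],
)

```text
clock: 7.8
tcp_pos: [0.4855, -0.3089, 0.2145]
orientation: [1.249, 1.184, -1.25]
contact_force: [-0.2, -0.6, -5.1]
grip_width: 0.0171
```

```bash
python3 - <<'E'
from h import *
from t3 import trayov
f=cam("wrist");o=r.get_obs();print(o["clock"],o["tcp_pos"],o["contact_force"],o["moment"],o["grip_width"])
M=R.from_rotvec(o["orientation"]).as_matrix();print(M)
h=o["tcp_pos"]-M[:,0]*.022
trayov(f,*h,-np.arctan2(-M[1,1],M[0,1]),0,(120,90,520,390),"ov5.png",2)
g=cam("scene");save(g,"s_lift.png")
c,s=np.cos(np.radians(3.5)),np.sin(np.radians(3.5))
t=np.radians(12)
# tote-frame handle position for tray origin (x,z): handle = origin + 78*up
for ox,oz in((12,45),):
    hx=ox-78*np.sin(t); hz=oz+78*np.cos(t)
    hx+=22*np.sin(t); hz-=22*np.cos(t)   # TCP
    P=[.5478+c*hx/1e3,.0197+s*hx/1e3,.07+hz/1e3]; print(P,plan(P,np.radians(3.5),t)[:2])
    print(plan([P[0],P[1],.216],np.radians(3.5),0)[:2])
E
```

```text
7.85 [ 0.485506   -0.30895319  0.21445536] [ 0.05553467 -0.19100503 -4.54198617] [-0.00996726 -0.00856926 -0.0008589 ] 0.017155742271434325
[[-1.50085417e-03  9.98486221e-01 -5.49819420e-02]
 [ 5.58296378e-04 -5.49811587e-02 -9.98487236e-01]
 [-9.99998718e-01 -1.52927995e-03 -4.74932539e-04]]
[np.float64(0.5481562795392421), np.float64(0.019721790990126054), np.float64(0.1697762656410931)] (array([  44.8,   44.5, -331.7]), array([-0.1158,  0.0117,  0.2107]))
(array([  -1.4,   44.4, -331.7]), array([-0.1162, -0.0005,  0.0015]))
```

View pics/ov5.png

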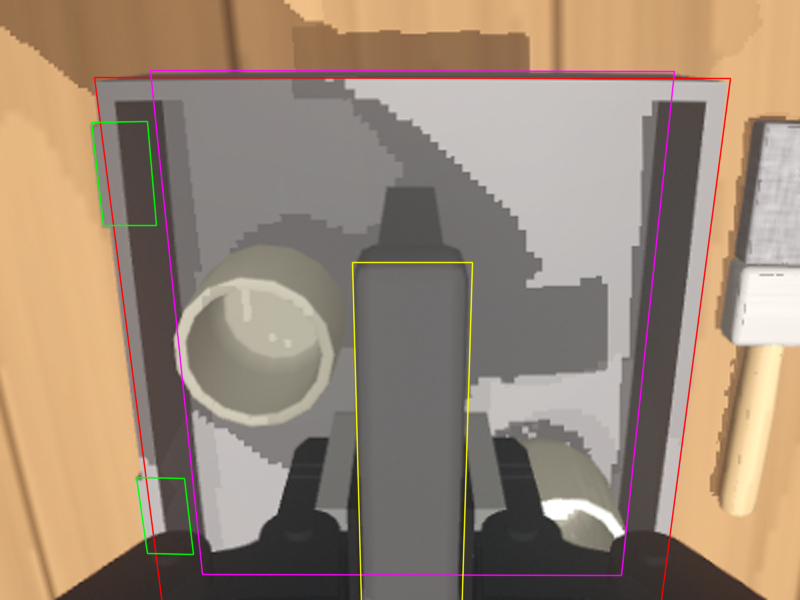

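View pics/s_lift.png

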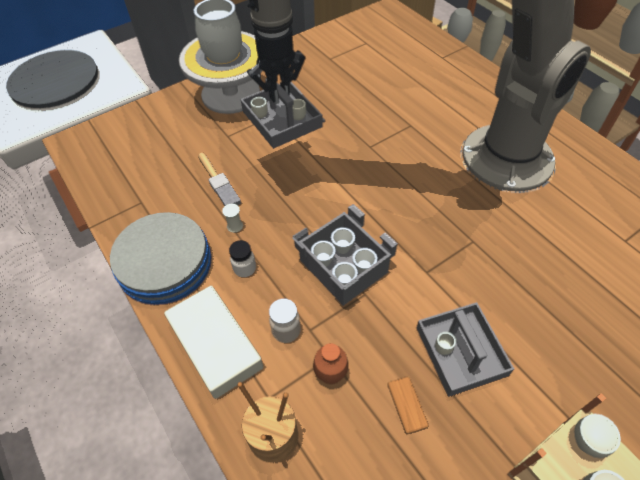

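Request:
apply_moves(
  commands=[
    [10,0,0.4,-3,-0.001,0,0],
    [10,0,1.3,-10,-0.003,0,0],
    [10,0,2.7,-20,-0.007,0,0],
    [10,-1,5,-36,-0.013,0,0],
    [10,-1,7.5,-56,-0.02,0,0],
    [10,-1,10.6,-79,-0.028,0,0],
    [10,-1,13.8,-103,-0.036,0,0],
    [10,-1,17,-126,-0.044,0,0],
    [10,-1,20,-149,-0.052,0,0],
    [10,-1,23,-172,-0.06,0,0],
    [10,-1,26,-196,-0.069,0,0],
    [10,-1,29.3,-219,-0.077,0,0],
    [10,-1,32.4,-242,-0.085,0,0],
    [10,-1,35.5,-265,-0.093,0,0],
    [10,-1,38.2,-285,-0.1,0,0],
    [10,-1,40.4,-302,-0.106,0,0],
    [10,-1,42.2,-315,-0.11,0,0],
    [10,-1,43.5,-325,-0.114,0,0],
    [10,-1,44.4,-332,-0.116,0,0],
    [10,-1,44.4,-332,-0.116,0,0],
  ],
)

```text
clock: 9.9
tcp_pos: [0.5487, 0.0205, 0.2162]
orientation: [1.164, 1.238, -1.163]
contact_force: [-0.5, -0.1, -5.3]
grip_width: 0.0171
```

```bash
cat > st.py <<'E'
from h import *
import sys
def target(ox,oz,tdeg,dy=0,sx=.5478,sy=.0197,yaw=3.5):
    """TCP world for tray origin (mm in tote frame)"""
    t=np.radians(tdeg);c,s=np.cos(np.radians(yaw)),np.sin(np.radians(yaw))
    hx=ox-56*np.sin(t); hz=oz+56*np.cos(t)
    P=[sx+(c*hx-s*dy)/1e3,sy+(s*hx+c*dy)/1e3,.07+hz/1e3]; return P,plan(P,np.radians(yaw),t)[:2]
def where(yaw=3.5,sx=.5478,sy=.0197):
    o=r.get_obs();M=R.from_rotvec(o["orientation"]).as_matrix()
    org=o["tcp_pos"]+M[:,0]*.056; d=R.from_euler('z',-yaw,degrees=True).apply(org-[sx,sy,.07])*1000
    print("clk",o["clock"],"tcp",o["tcp_pos"].round(4),"tray origin in tote mm",d.round(1),"tilt",np.degrees(np.arctan2(M[2,1],np.hypot(M[0,1],M[1,1]))).round(2),"yaw",np.degrees(np.arctan2(M[1,1],M[0,1])).round(2),"roll",np.degrees(np.arcsin(M[2,2])).round(2),"F",o["contact_force"].round(1),"M",o["moment"].round(2),"g",round(o["grip_width"],4))
E
python3 - <<'E'
from st import *
where(); print(target(12,60,0)); print(target(12,60,12)); print(target(12,45,12))
E
```

```text
clk 9.9 tcp [0.5487 0.0205 0.2162] tray origin in tote mm [ 1.   0.8 90.2] tilt 0.0 yaw 3.55 roll -0.01 F [-0.5 -0.1 -5.3] M [ 0.02 -0.01 -0.03] g 0.0171
([np.float64(0.5597776175810624), np.float64(0.02043258247441828), np.float64(0.186)], (array([30.2, 11. ,  0.8]), array([ 0.0009, -0.0001, -0.    ])))
([np.float64(0.5481562795392421), np.float64(0.019721790990126054), np.float64(0.18477626564109312)], (array([31.5, -0.6,  0.8]), array([ 9.000e-04, -2.000e-04,  2.094e-01])))
([np.float64(0.5481562795392421), np.float64(0.019721790990126054), np.float64(0.1697762656410931)], (array([46.5, -0.6,  0.8]), array([ 9.000e-04, -2.000e-04,  2.094e-01])))
```

Request:
apply_moves(
  commands=[
    [10,1,0,0.8,0,0,0.01],
    [10,4,0,0.8,0,0,0.03],
    [10,8,0,0.8,0,0,0.055],
    [10,13,0,0.8,0,0,0.085],
    [10,19,-0.3,0.8,0,0,0.115],
    [10,26,-0.5,0.8,0,0,0.145],
    [10,33,-0.6,0.8,0,0,0.17],
    [10,39,-0.6,0.8,0,0,0.19],
    [10,43,-0.6,0.8,0,0,0.203],
    [10,46,-0.6,0.8,0,0,0.21],
    [10,46,-0.6,0.8,0,0,0.21],
  ],
)

```text
clock: 11.0
tcp_pos: [0.5475, 0.0185, 0.17]
orientation: [1.261, 1.086, -1.008]
contact_force: [0.3, 0.4, -5.0]
grip_width: 0.0168
```

```bash
python3 - <<'E'
from st import *
where()
print(target(12,25,12)); print(target(12,15.5,12))
f=cam("wrist");save(f,"w_tilt.png")
f=cam("scene");
im=cv2.cvtColor(f["pixels"],cv2.COLOR_RGB2BGR)[170:330,250:450]; cv2.imwrite("pics/s_tilt.png",cv2.resize(im,None,fx=3.6,fy=3.6,interpolation=cv2.INTER_CUBIC))
E
```

```text
clk 11.0 tcp [0.5475 0.0185 0.17  ] tray origin in tote mm [11.3 -1.2 45.2] tilt 11.99 yaw 3.46 roll 0.01 F [ 0.3  0.4 -5. ] M [0.   0.45 0.02] g 0.0168
([np.float64(0.5481562795392421), np.float64(0.019721790990126054), np.float64(0.14977626564109314)], (array([19.9, -3.5, -1.2]), array([-0.0007,  0.0003,  0.0002])))
([np.float64(0.5481562795392421), np.float64(0.019721790990126054), np.float64(0.14027626564109313)], (array([29.2, -5.5, -1.2]), array([-0.0007,  0.0003,  0.0002])))
```

View pics/w_tilt.png

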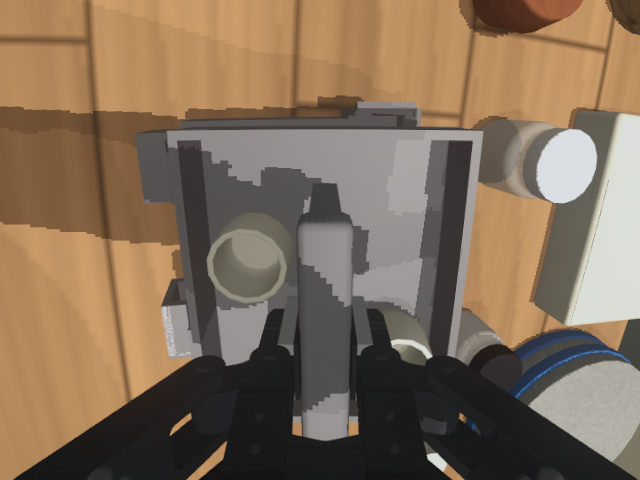

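View pics/s_tilt.png

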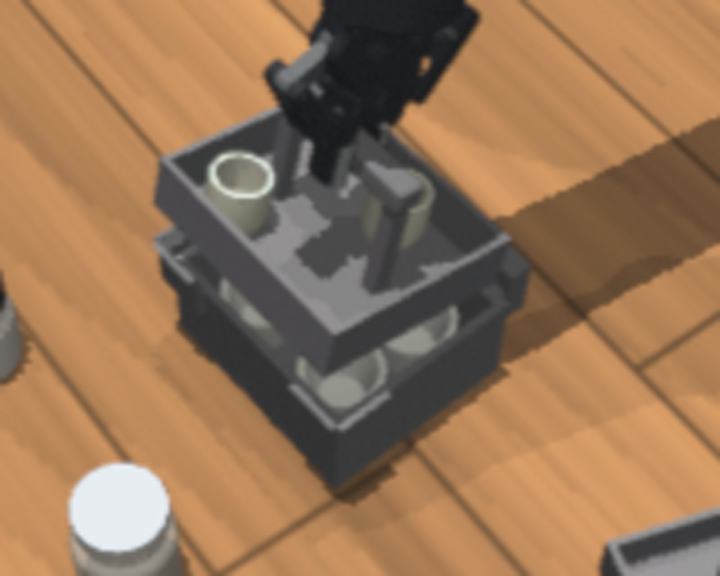

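```bash
python3 - <<'E'
from st import *
where(); grab_frame("wrist"); where(); grab_frame("wrist"); where()
print(target(12,25,12)); print(target(12,15.5,12))
E
```

```text
clk 11.1 tcp [0.5482 0.0187 0.1705] tray origin in tote mm [12.1 -1.  45.8] tilt 12.04 yaw 3.48 roll 0.0 F [ 0.6 -0.  -3.8] M [ 0.05  0.48 -0.01] g 0.0171
clk 11.15 tcp [0.5484 0.0189 0.1706] tray origin in tote mm [12.3 -0.9 45.9] tilt 12.06 yaw 3.49 roll 0.0 F [-0.3  0.7 -4.7] M [-0.03  0.47  0.03] g 0.0172
clk 11.2 tcp [0.5484 0.0189 0.1706] tray origin in tote mm [12.3 -0.8 45.9] tilt 12.06 yaw 3.49 roll 0.0 F [ 0.  -0.7 -3.8] M [-0.02  0.44 -0.05] g 0.0171
([np.float64(0.5481562795392421), np.float64(0.019721790990126054), np.float64(0.14977626564109314)], (array([20.3, -4.6, -0.8]), array([-0.0001,  0.    , -0.0011])))
([np.float64(0.5481562795392421), np.float64(0.019721790990126054), np.float64(0.14027626564109313)], (array([29.6, -6.6, -0.8]), array([-0.0001,  0.    , -0.0011])))
```

Request:
apply_moves(
  commands=[
    [10,2,-0.4,-0.8,0,0,0],
    [10,6,-1.3,-0.8,0,0,0],
    [10,11,-2.4,-0.8,0,0,0],
    [10,16,-3.5,-0.8,0,0,0],
    [10,20,-4.5,-0.8,0,0,0],
    [10,23,-5.2,-0.8,0,0,0],
    [10,25,-5.6,-0.8,0,0,0],
    [10,26.5,-6,-0.8,0,0,0],
    [10,27.5,-6.2,-0.8,0,0,0],
    [10,28.5,-6.4,-0.8,0,0,0],
    [10,29.5,-6.6,-0.8,0,0,0],
    [10,29.5,-6.6,-0.8,0,0,0],
    [10,29.5,-6.6,-0.8,0,0,0],
  ],
)

```text
clock: 12.5
tcp_pos: [0.548, 0.0198, 0.1404]
orientation: [1.262, 1.086, -1.007]
contact_force: [0.0, 0.3, -1.7]
grip_width: 0.0171
```

```bash
python3 - <<'E'
from st import *
where()
f=cam("wrist");save(f,"w_low.png"); where()
f=cam("scene");
im=cv2.cvtColor(f["pixels"],cv2.COLOR_RGB2BGR)[170:330,250:450]; cv2.imwrite("pics/s_low.png",cv2.resize(im,None,fx=3.6,fy=3.6,interpolation=cv2.INTER_CUBIC))
where()
print(target(2.5,15,12))
E
```

```text
clk 12.5 tcp [0.548  0.0198 0.1404] tray origin in tote mm [11.9  0.1 15.6] tilt 12.07 yaw 3.49 roll -0.01 F [ 0.   0.3 -1.7] M [-0.02  0.45  0.03] g 0.0171
clk 12.55 tcp [0.5479 0.0198 0.1403] tray origin in tote mm [11.9  0.1 15.6] tilt 12.07 yaw 3.49 roll -0.01 F [-0.4  0.4 -2.1] M [ 0.01  0.44 -0.  ] g 0.0171
clk 12.6 tcp [0.548  0.0198 0.1403] tray origin in tote mm [11.9  0.1 15.6] tilt 12.07 yaw 3.49 roll -0.01 F [-0.4 -0.6 -2.1] M [-0.05  0.47 -0.03] g 0.0171
([np.float64(0.5386739989542343), np.float64(0.019141829864544914), np.float64(0.13977626564109313)], (array([-1.4, -9.2,  0.1]), array([-0.0002, -0.0001, -0.0012])))
```

View pics/w_low.png

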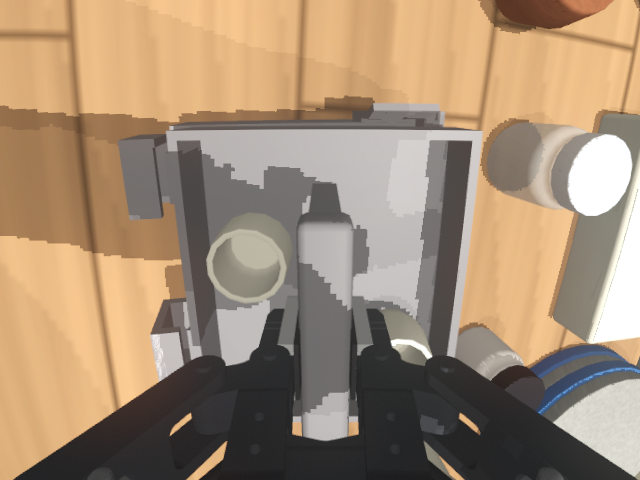

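View pics/s_low.png

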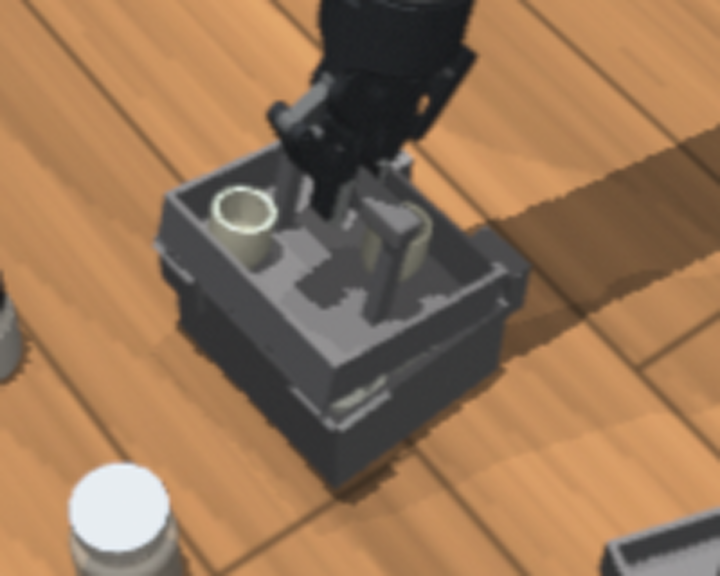

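Light touch (~2 N) of tongues on the rim, as the geometry predicts at this height; tongues clear of the lips. Now slide under them.

```bash
python3 - <<'E'
from st import *
print(target(12,16.2,12)); print(target(5,15.5,12));print(target(-.8,14.5,12))
E
```

```text
([np.float64(0.5481562795392421), np.float64(0.019721790990126054), np.float64(0.1409762656410931)], (array([-0.6,  0.3,  0.1]), array([-0.0002, -0.0001, -0.0012])))
([np.float64(0.541169335950289), np.float64(0.019294451213382056), np.float64(0.14027626564109313)], (array([-1.4, -6.7,  0.1]), array([-0.0002, -0.0001, -0.0012])))
([np.float64(0.5353801541194422), np.float64(0.018940369684079885), np.float64(0.13927626564109313)], (array([ -1.6, -12.5,   0.1]), array([-0.0002, -0.0001, -0.0012])))
```

Request:
apply_moves(
  commands=[
    [10,-0.5,0,0,0,0,0],
    [10,-0.8,-1,0,0,0,0],
    [10,-0.9,-2,0,0,0,0],
    [10,-1,-3,0,0,0,0],
    [10,-1.2,-4.5,0,0,0,0],
    [10,-1.4,-6,0,0,0,0],
    [10,-1.4,-7.5,0,0,0,0],
    [10,-1.4,-9,0,0,0,0],
    [10,-1.4,-9,0,0,0,0],
  ],
)

```text
clock: 13.5
tcp_pos: [0.5382, 0.0192, 0.1394]
orientation: [1.261, 1.087, -1.008]
contact_force: [0.2, 0.0, -5.2]
grip_width: 0.0173
```

```bash
python3 - <<'E'
from st import *
where(); grab_frame("wrist");where()
print(target(-.8,14.5,12))
E
```

```text
clk 13.5 tcp [0.5382 0.0192 0.1394] tray origin in tote mm [ 2.   0.  14.7] tilt 12.01 yaw 3.49 roll -0.0 F [ 0.2  0.  -5.2] M [-0.06  0.49  0.04] g 0.0173
clk 13.55 tcp [0.5385 0.0192 0.1395] tray origin in tote mm [ 2.3  0.1 14.8] tilt 12.03 yaw 3.49 roll -0.0 F [-0.9 -0.6 -5.3] M [-0.02  0.4  -0.04] g 0.017
([np.float64(0.5353801541194422), np.float64(0.018940369684079885), np.float64(0.13927626564109313)], (array([-0.4, -3.1,  0.1]), array([-0.0001, -0.    , -0.0005])))
```

Request:
apply_moves(
  commands=[
    [10,-0.1,-1,0,0,0,0],
    [10,-0.3,-2,0,0,0,0],
    [10,-0.4,-3,0,0,0,0],
    [10,-0.4,-3,0,0,0,0],
    [10,-0.4,-3,0,0,0,0],
  ],
)

```text
clock: 14.05
tcp_pos: [0.5355, 0.019, 0.1393]
orientation: [1.261, 1.086, -1.007]
contact_force: [0.1, -0.6, -4.3]
grip_width: 0.0173
```

```bash
python3 - <<'E'
from st import *
where(); f=cam("wrist");save(f,"w_slid.png");where()
f=cam("scene");im=cv2.cvtColor(f["pixels"],cv2.COLOR_RGB2BGR)[170:330,250:450]; cv2.imwrite("pics/s_slid.png",cv2.resize(im,None,fx=3.6,fy=3.6,interpolation=cv2.INTER_CUBIC));where()
for t in (12,9,6,3,0):
    s=np.sin(np.radians(t));c=np.cos(np.radians(t)); print(t,target(-65+.4+65*c,65*s+.5,t)[1])
E
```

```text
clk 14.05 tcp [0.5355 0.019  0.1393] tray origin in tote mm [-0.6  0.1 14.6] tilt 12.03 yaw 3.5 roll -0.0 F [ 0.1 -0.6 -4.3] M [0.01 0.42 0.04] g 0.0173
clk 14.1 tcp [0.5356 0.019  0.1393] tray origin in tote mm [-0.6  0.  14.6] tilt 12.03 yaw 3.49 roll -0.0 F [-0.5  0.5 -4.6] M [-0.05  0.48  0.04] g 0.0169
clk 14.15 tcp [0.5356 0.019  0.1393] tray origin in tote mm [-0.6  0.1 14.5] tilt 12.03 yaw 3.5 roll 0.0 F [ 0.2  0.  -4.2] M [-0.02  0.44 -0.03] g 0.0169
12 (array([ 0.4, -0.5,  0.1]), array([-0.    ,  0.    , -0.0006]))
9 (array([3.9, 2.3, 0.1]), array([-0.    ,  0.    , -0.0529]))
6 (array([7.5, 5. , 0.1]), array([-0.    ,  0.    , -0.1053]))
3 (array([11.3,  7.4,  0.1]), array([-0.    ,  0.    , -0.1576]))
0 (array([15.2,  9.7,  0.1]), array([-0.  ,  0.  , -0.21]))
```

View pics/w_slid.png

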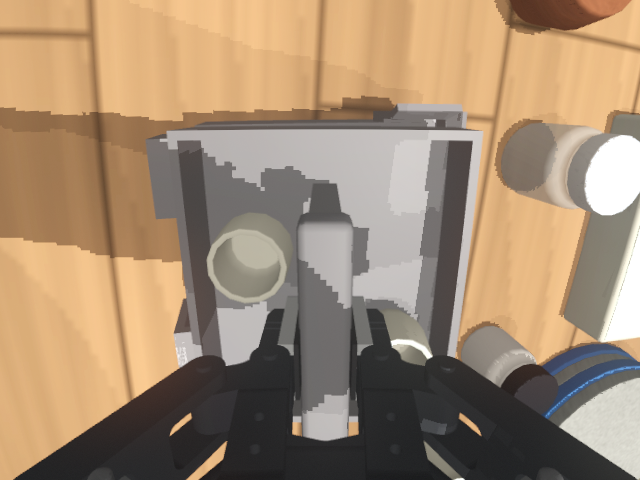

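View pics/s_slid.png

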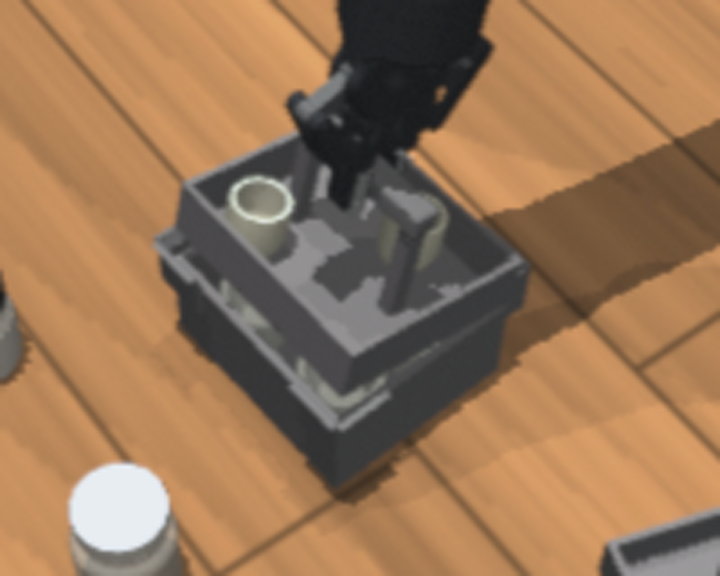

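No contact load, tongues under the lips. Now level about the tongue-side edge, stopping at 3° to check.

Request:
apply_moves(
  commands=[
    [10,0.6,-0.3,0.1,0,0,-0.004],
    [10,1.2,0.2,0.1,0,0,-0.013],
    [10,2.3,1,0.1,0,0,-0.029],
    [10,3.4,1.9,0.1,0,0,-0.045],
    [10,4.5,2.7,0.1,0,0,-0.061],
    [10,5.6,3.6,0.1,0,0,-0.077],
    [10,6.7,4.4,0.1,0,0,-0.093],
    [10,7.8,5.2,0.1,0,0,-0.109],
    [10,9,6,0.1,0,0,-0.125],
    [10,9.8,6.5,0.1,0,0,-0.137],
    [10,10.6,7,0.1,0,0,-0.148],
    [10,11.3,7.4,0.1,0,0,-0.158],
    [10,11.3,7.4,0.1,0,0,-0.158],
  ],
)

```text
clock: 15.45
tcp_pos: [0.5455, 0.0195, 0.1298]
orientation: [1.189, 1.2, -1.126]
contact_force: [0.3, -0.0, -4.5]
grip_width: 0.017
```

```bash
cat > z.py <<'E'
from st import *
where(); f=cam("wrist");save(f,"w_%s.png"%sys.argv[1]);where()
f=cam("scene");im=cv2.cvtColor(f["pixels"],cv2.COLOR_RGB2BGR)[170:330,250:450]; cv2.imwrite("pics/s_%s.png"%sys.argv[1],cv2.resize(im,None,fx=3.6,fy=3.6,interpolation=cv2.INTER_CUBIC));where()
for t,e in ((1.5,.5),(0,.5),(0,-.5)):
    s=np.sin(np.radians(t));c=np.cos(np.radians(t)); print(t,target(-65+.2+65*c,65*s+e,t)[1])
E
python3 z.py 3deg
```

```text
clk 15.45 tcp [0.5455 0.0195 0.1298] tray origin in tote mm [ 0.6 -0.   3.8] tilt 2.97 yaw 3.5 roll 0.01 F [ 0.3 -0.  -4.5] M [ 0.04  0.14 -0.  ] g 0.017
clk 15.5 tcp [0.5453 0.0195 0.1297] tray origin in tote mm [ 0.3 -0.1  3.8] tilt 2.97 yaw 3.5 roll 0.0 F [-0.4  0.5 -4.4] M [-0.02  0.12 -0.02] g 0.0171
clk 15.55 tcp [0.5451 0.0195 0.1298] tray origin in tote mm [ 0.2 -0.1  3.8] tilt 2.98 yaw 3.49 roll 0.0 F [ 0.5 -0.3 -4.2] M [-0.03  0.13 -0.02] g 0.0172
1.5 (array([ 1.7,  1.4, -0.1]), array([-0.0001,  0.    , -0.0258]))
0 (array([ 3.4,  2.8, -0.1]), array([-0.0001,  0.    , -0.0519]))
0 (array([ 4.4,  2.7, -0.1]), array([-0.0001,  0.    , -0.0519]))
```

View pics/s_3deg.png

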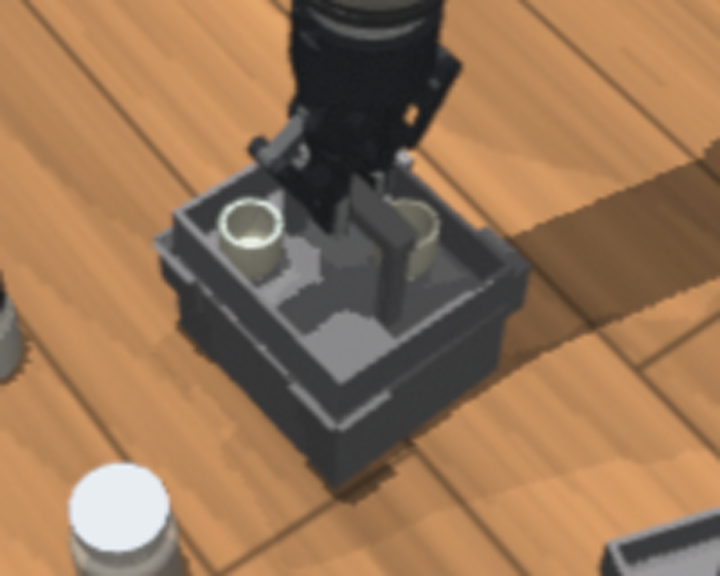

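View pics/w_3deg.png

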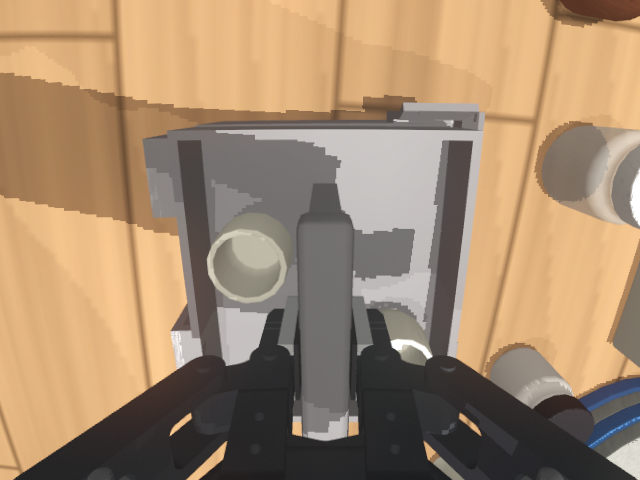

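All free, forces unchanged. Finish levelling and settle down gently.

Request:
apply_moves(
  commands=[
    [10,0.6,0.5,-0.1,0,0,-0.009],
    [10,1.2,1,-0.1,0,0,-0.018],
    [10,1.8,1.5,-0.1,0,0,-0.027],
    [10,2.4,2,-0.1,0,0,-0.037],
    [10,3,2.4,-0.1,0,0,-0.046],
    [10,3.4,2.8,-0.1,0,0,-0.052],
    [10,3.8,2.8,-0.1,0,0,-0.052],
    [10,4.1,2.8,-0.1,0,0,-0.052],
    [10,4.1,2.8,-0.1,0,0,-0.052],
  ],
)

```text
clock: 16.45
tcp_pos: [0.5483, 0.0198, 0.126]
orientation: [1.164, 1.237, -1.164]
contact_force: [0.8, -0.3, -3.9]
grip_width: 0.0172
```

```bash
python3 z.py lvl
```

```text
clk 16.45 tcp [0.5483 0.0198 0.126 ] tray origin in tote mm [ 0.5  0.1 -0. ] tilt 0.03 yaw 3.5 roll -0.0 F [ 0.8 -0.3 -3.9] M [ 0.04 -0.09 -0.02] g 0.0172
clk 16.5 tcp [0.5482 0.0197 0.126 ] tray origin in tote mm [ 0.4  0.  -0. ] tilt 0.02 yaw 3.49 roll -0.0 F [ 0.6 -0.5 -3.4] M [-0.01 -0.12  0.02] g 0.0175
clk 16.55 tcp [0.5482 0.0198 0.126 ] tray origin in tote mm [ 0.4  0.  -0. ] tilt 0.02 yaw 3.49 roll -0.0 F [ 0.3 -0.3 -3.9] M [ 0.01 -0.13  0.  ] g 0.0174
1.5 (array([-2.2, -1.7,  0. ]), array([-0.0001, -0.0001,  0.0258]))
0 (array([-0.5, -0.2,  0. ]), array([-0.0001, -0.0001, -0.0004]))
0 (array([ 0.5, -0.2,  0. ]), array([-0.0001, -0.0001, -0.0004]))
```

View pics/s_lvl.png

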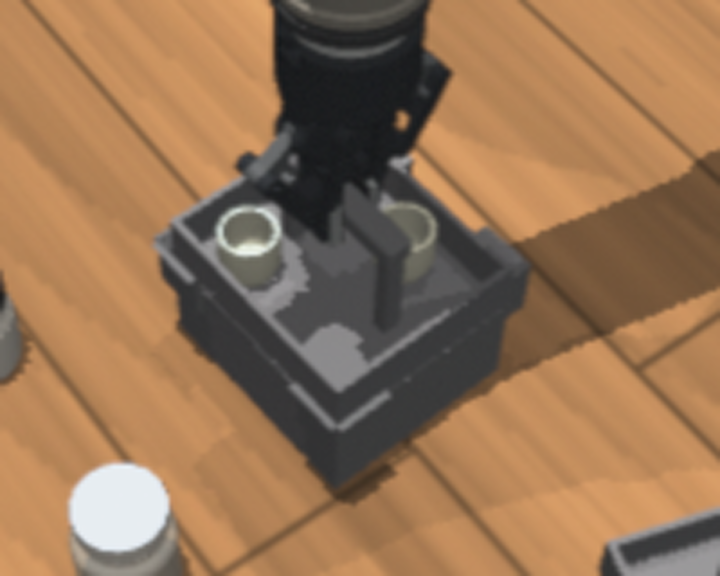

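Request:
apply_moves(
  commands=[
    [10,0.4,-0.1,0,0,0,0],
    [10,0.8,-0.1,0,0,0,0],
    [10,1,-0.1,0,0,0,0],
    [10,1,-0.1,0,0,0,0],
  ],
)

```text
clock: 16.95
tcp_pos: [0.5482, 0.0198, 0.1259]
orientation: [1.165, 1.238, -1.164]
contact_force: [-4.4, 0.5, 8.3]
grip_width: 0.0168
```

```bash
python3 -c "
from st import *
where()"
```

```text
clk 16.95 tcp [0.5482 0.0198 0.1259] tray origin in tote mm [ 0.4  0.1 -0.1] tilt 0.03 yaw 3.49 roll -0.05 F [-4.4  0.5  8.3] M [ 0.01  0.82 -0.03] g 0.0168
```

Height matches the table-grip height + 70 mm exactly (0.1259 vs 0.0559), so it is seated. Relieve the push, check the picture, then release.

Request:
apply_moves(
  commands=[
    [10,-0.7,0,0,0,0,0],
    [10,-0.7,0,0,0,0,0],
  ],
)

```text
clock: 17.15
tcp_pos: [0.5482, 0.0198, 0.1259]
orientation: [1.165, 1.237, -1.164]
contact_force: [-2.1, 0.1, 3.1]
grip_width: 0.0171
```

```bash
python3 z.py seat
```

```text
clk 17.15 tcp [0.5482 0.0198 0.1259] tray origin in tote mm [ 0.4  0.  -0.1] tilt 0.03 yaw 3.49 roll -0.01 F [-2.1  0.1  3.1] M [-0.04  0.31  0.05] g 0.0171
clk 17.2 tcp [0.5482 0.0198 0.1259] tray origin in tote mm [ 0.5  0.  -0.1] tilt 0.03 yaw 3.49 roll -0.01 F [-1.7  0.3  4.1] M [-0.02  0.35  0.04] g 0.0169
clk 17.25 tcp [0.5482 0.0198 0.1259] tray origin in tote mm [ 0.4  0.1 -0.1] tilt 0.02 yaw 3.49 roll -0.02 F [-2.5  0.4  5.2] M [0.02 0.41 0.01] g 0.0169
1.5 (array([-2.2, -1.7,  0. ]), array([-0.0002, -0.0003,  0.0258]))
0 (array([-0.6, -0.2,  0. ]), array([-0.0002, -0.0003, -0.0004]))
0 (array([ 0.4, -0.2,  0. ]), array([-0.0002, -0.0003, -0.0004]))
```

View pics/w_seat.png

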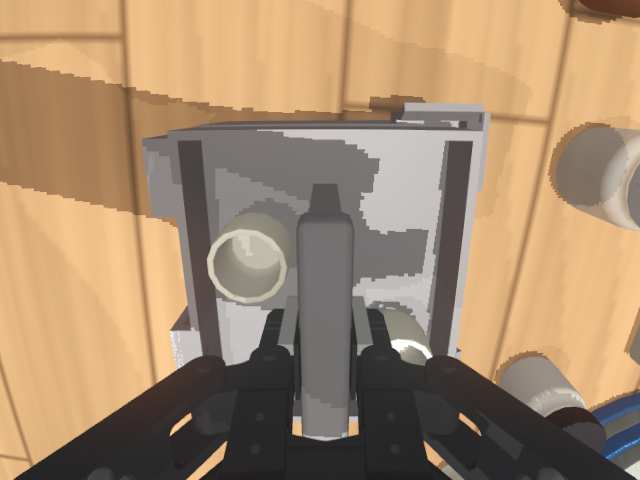

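View pics/s_seat.png

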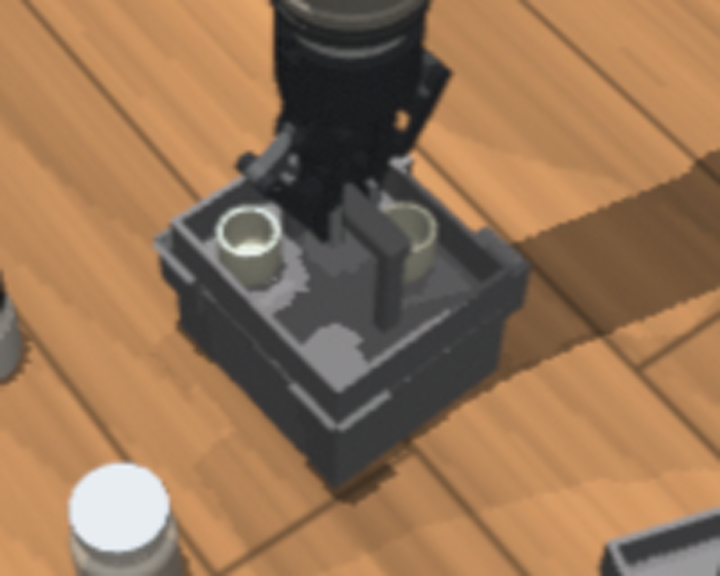

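Request:
apply_moves(
  commands=[
    [20,0,0,0,0,0,0],
    [23,0,0,0,0,0,0],
    [30,0,0,0,0,0,0],
    [40,0,0,0,0,0,0],
    [50,0,0,0,0,0,0],
    [50,0,0,0,0,0,0],
    [50,-5,0,0,0,0,0],
    [50,-15,0,0,0,0,0],
    [50,-35,0,0,0,0,0],
    [50,-65,0,0,0,0,0],
    [50,-100,0,0,0,0,0],
    [50,-135,0,0,0,0,0],
    [50,-150,0,-20,0,0,0],
    [50,-150,0,-20,0,0,0],
    [50,-150,0,-20,0,0,0],
  ],
)

```text
clock: 18.75
tcp_pos: [0.5466, 0.0398, 0.2756]
orientation: [1.164, 1.238, -1.163]
contact_force: [-0.4, -0.3, -0.3]
grip_width: 0.05
```

```bash
python3 - <<'E'
from st import *
from t3 import trayov
where(); f=cam("wrist"); save(f,"w_end.png"); o=r.get_obs()
c,s=np.cos(np.radians(3.5)),np.sin(np.radians(3.5))
trayov(f,.5478+c*.0004,.0197,.148,np.radians(3.5),0,(170,60,470,330),"ov_end.png",2.2)
f=cam("scene");im=cv2.cvtColor(f["pixels"],cv2.COLOR_RGB2BGR)[170:330,250:450]; cv2.imwrite("pics/s_end.png",cv2.resize(im,None,fx=3.6,fy=3.6,interpolation=cv2.INTER_CUBIC))
E
```

```text
clk 18.75 tcp [0.5466 0.0398 0.2756] tray origin in tote mm [  0.   20.2 149.6] tilt 0.02 yaw 3.56 roll -0.01 F [-0.4 -0.3 -0.3] M [ 0.04 -0.05  0.05] g 0.05
```

View pics/ov_end.png

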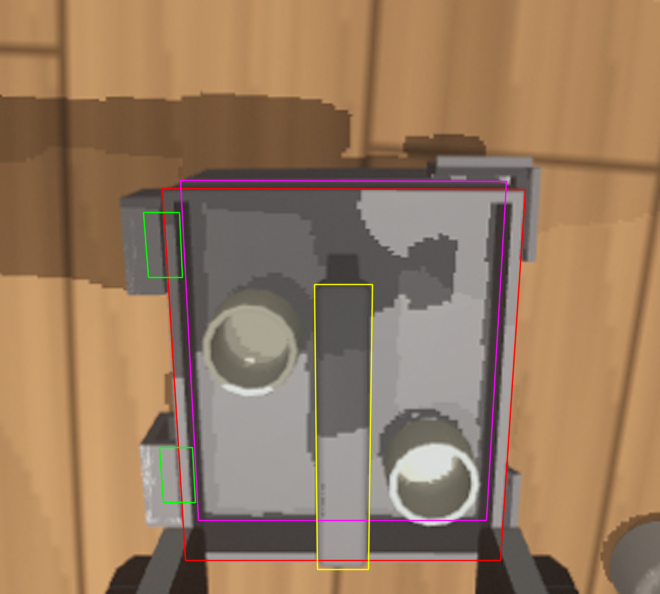

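View pics/s_end.png

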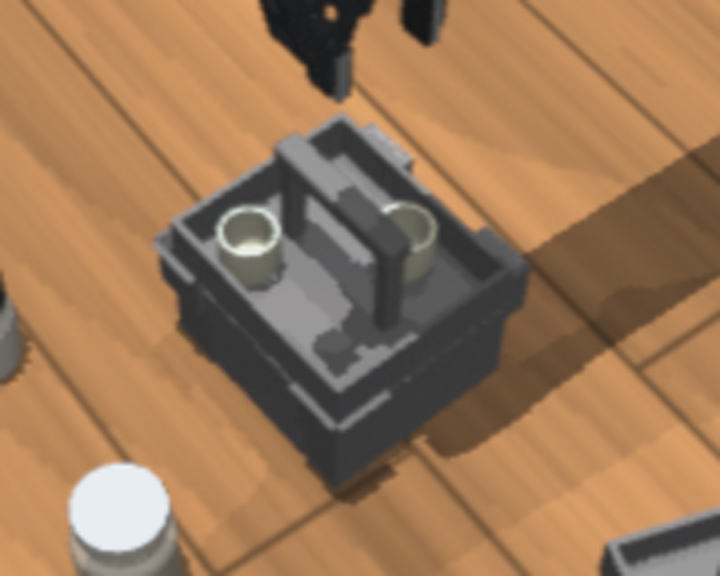

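The picture shows the tray level and matching the seated model to under 1 mm; tongues are hidden beneath the lips, and both cups are upright. Handing in.

```bash
python3 -c "
from bench import r
print(r.hand_in(), r.get_obs()['clock'])"
```

```text
the job is handed in; nothing more can be done
the job is handed in; nothing more can be done
```

The tongued tray is stacked on the tote with both cups upright, the gripper has let go, and the job was handed in at about 19 s. I lifted the tray by its bar and brought it over tilted 12°. The tongues then slid under the lips, and I levelled it down between the upstands.

- **Seated height:** the tool height at seating (0.1259 m) was exactly 70 mm above its height when gripping the tray on the table, so the tray is fully down on the rim.
- **Position:** a model of the seated tray drawn over the final wrist picture matched to about 1 mm and level, with the tray 0.4 mm off the tote's centre in x.
- **Tongues:** no camera shows them directly. The fit to the model and the force-free slide and levelling indicate they are under the lips.
- **Force:** readings stayed low throughout. The largest I read was about 9 N, when I pressed the tray gently onto the rim before letting go.
- **Everything else:** no move went near the plain tray or the bystanders, but I did not check them one by one in a final picture.

No check failed. The one disagreement was early: the first top-camera estimate of the handle was about 1 cm off, so I used the wrist-camera fit instead.

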